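# Collect the empty specimen cups into the wash tray

### The job

Collect the four open, empty specimen cups from the lab bench into the blue wash tray, each standing upright on the tray floor inside the ring of its own size: widest cup in the largest ring, down to the narrowest cup in the smallest. One cup is nested inside another, so those two have to be pulled apart. The capped jars still hold samples: leave them standing where they are.

Things in the scene. Friction and masses are not known exactly. Their poses are not given: they have to be found in the camera images.
- cup_66: Loose open white plastic specimen cup, straight round sides, 56 mm high, outer diameter 66 mm (the widest cup). Wall 2.5 mm, floor 4 mm thick, under 100 g. Origin: centre of its underside; z along its axis, up.
- cup_54: Loose open white plastic specimen cup, straight round sides, 44 mm high, outer diameter 54 mm (second widest, the lowest); at the start cup_42 stands inside it. Wall 2.5 mm, floor 4 mm thick, under 100 g. Origin: centre of its underside; z along its axis, up.
- cup_42: Loose open white plastic specimen cup, straight round sides, 82 mm high, outer diameter 42 mm (third widest, the tallest); at the start it stands loosely inside cup_54, on that cup's floor, so its top 42 mm stand out above cup_54's rim and it lifts straight out with about 3 mm of play all round. Wall 2.5 mm, floor 4 mm thick, under 100 g. Origin: centre of its underside; z along its axis, up.
- cup_30: Loose open white plastic specimen cup, straight round sides, 66 mm high, outer diameter 30 mm (the narrowest). Wall 2.5 mm, floor 4 mm thick, under 100 g. Origin: centre of its underside; z along its axis, up.
- well_66: Fixed upright grey ring, the largest of four in a fixed blue wash tray; it is the well for cup_66. Bore 80 mm (7 mm play around the cup), outer diameter 88 mm, 12 mm high, open at the top; the tray's floor is its floor. Origin: centre of its underside, on the tray floor 5 mm above the bench; z up. The wells stand in a square of 104 mm side, in any order, parallel to the 222 mm square tray rim (16 mm high).
- well_54: Fixed upright grey ring, the second largest of four in a fixed blue wash tray; it is the well for cup_54. Bore 68 mm (7 mm play around the cup), outer diameter 76 mm, 12 mm high, open at the top; the tray's floor is its floor. Origin: centre of its underside, on the tray floor 5 mm above the bench; z up.
- well_42: Fixed upright grey ring, the third largest of four in a fixed blue wash tray; it is the well for cup_42. Bore 56 mm (7 mm play around the cup), outer diameter 64 mm, 12 mm high, open at the top; the tray's floor is its floor. Origin: centre of its underside, on the tray floor 5 mm above the bench; z up.
- well_30: Fixed upright grey ring, the smallest of four in a fixed blue wash tray; it is the well for cup_30. Bore 44 mm (7 mm play around the cup), outer diameter 52 mm, 12 mm high, open at the top; the tray's floor is its floor. Origin: centre of its underside, on the tray floor 5 mm above the bench; z up.
- jar_54: Look-alike that stays: loose white plastic specimen jar closed by a white ribbed screw cap that has a straight raised grip bar (9 mm wide, 8 mm high) across its top, about 59 mm across the cap, 68 mm high over all, 120 g. Origin: centre of its underside; z up.
- jar_42: Look-alike that stays: loose white plastic specimen jar closed by a white ribbed screw cap that has a straight raised grip bar (9 mm wide, 8 mm high) across its top, about 47 mm across the cap, 82 mm high over all, 120 g. Origin: centre of its underside; z up.
There are look-alikes about, which are no part of the job. What is shaped like the cup_66 but green, pink or yellow is not meant.

How it is judged:
At the end, for the whole second after the job is handed in: Each of the four cups stands upright (within 0.1 rad) and at rest inside the well of its own size: its axis within 12 mm of the well's and its underside within 4 mm of the tray floor. Both capped jars stand upright within 20 mm of where they were (horizontal distance between cup_66 and well_66 below 0.012 m and z of cup_66 in the frame of well_66 between -0.004 and 0.004 m and angle between each of cup_66, cup_54, cup_42, cup_30, jar_54, jar_42's own z axis and vertical below 0.1 rad and linear speed of each of cup_66, cup_54, cup_42, cup_30 below 0.02 m/s and horizontal distance between cup_54 and well_54 below 0.012 m and z of cup_54 in the frame of well_54 between -0.004 and 0.004 m and horizontal distance between cup_42 and well_42 below 0.012 m and z of cup_42 in the frame of well_42 between -0.004 and 0.004 m and horizontal distance between cup_30 and well_30 below 0.012 m and z of cup_30 in the frame of well_30 between -0.004 and 0.004 m and distance of each of jar_54, jar_42 from where it was at the start of the episode below 0.02 m); the robot touches nothing.
It fails at once if capped jar jar_54 is shifted by more than 20 mm or tipped (distance of jar_54 from where it was at the start of the episode above 0.02 m or angle between jar_54's own z axis and vertical above 0.3 rad).
It fails at once if capped jar jar_42 is shifted by more than 20 mm or tipped (distance of jar_42 from where it was at the start of the episode above 0.02 m or angle between jar_42's own z axis and vertical above 0.3 rad).
It also fails if it takes over 115 s, if anything falls off the work surface, if the arm or the gripper's body presses on something with over 40 N, if the wrist force passes 120 N, or if a joint passes its speed limit or range.

### The arm

A 7-joint arm with a two-finger parallel gripper is mounted at the origin on the work surface. World frame = base frame: x ahead of the robot, y to its left, z up, the work surface at z = 0. Lengths are in m, angles in rad, forces in N, time in s.
With the tool pointing down it reaches from about 0.425 to 0.875 m from the base axis. Payload 4.7 kg.
Tool frame: the origin (TCP) lies at the very end of the fingers, on their centre line; the grasp point (between the pads) lies 19 mm behind it; z points along the fingers, y is the line along which they close (so a half turn about z gives the same grasp; the last joint's range is limited). The gripper opens to 87 mm and grips with 3 to 60 N. Pads are 19 mm wide; open, the fingers measure 117 mm over their backs; the gripper's body (75 mm by 190 mm) begins 51 mm behind the grasp point.
Start: joints at [1.206, 0.321, -0.07, 1.45, 0.023, 1.371, -0.057], TCP at [0.24, -0.604, 0.223] pointing down, gripper open.
Joint ranges: [-2.86, 2.86], [-0.3, 2.09], [-1.38, 1.24], [0.06, 2.45], [-1.56, 4.7], [0.09, 2.05], [-2.69, 2.69]. Speed limits (rad/s): [2.57, 2.57, 3.14, 3.14, 3.14, 3.14, 3.14].

### API

Orientations are given as a rotation vector (axis times angle).
In Python, from bench import ctrl, get_image, job gives the robot as it stands.
- The arm moves only by the shell command python3 -m crank 'ROWS' [FORCE]. ROWS is JSON, a list that holds one entry, the list of rows, each a list of 5 numbers: the shift along the tool's x, y, z in mm, then the turn about the tool's z in rad, then the closure, from -1 (fully open) to 1 (shut), so that 0 is half open. A call has 1 to 10 rows; each row shifts and turns the commanded pose from where the row before left it, along the tool's axes as they then stand; what a row does not reach is not made up. A row lasts 1/12 s, in which the tool goes at most 41.7 mm and 7.16 degrees, less where a joint would pass 70% of its speed; a pose out of reach is approached as far as the arm can. A call with a gripper value outside its range is refused whole. The fingers move at their own pace and stop on an object; FORCE is the grip in N (left out, the last holds). Time passes only in rows, so rows that do not move let the fingers close. It gives the time, the measured TCP pose, the force, the opening and the grip force at its end, in the units of the state.
- ctrl.get_state(): the state, without advancing time (a new reading comes with each control period).
- get_image(name): name is "scene" or "top"; returns a dict with "pixels" (480x640x3 uint8, red, green, blue), "fx", "fy", "cx", "cy" (pixels), "T" (4x4, takes a point from camera to world coordinates). Camera axes: x right, y down, z forward; pixel columns grow to the right and rows downward; lengths in m; the calibration is good to about 2 mm. A picture is of the moment at which its call begins. There is no depth.
- job.close_job(): hands the job in; it is judged then, once.
The state is a dict: "time": time; "joint_positions": joint angles; "qd": joint speeds; "joint_torque": joint torques, N m; "position": TCP position; "tool_rot": TCP orientation; "ft_force": force on the tool from outside, world axes, zero at the start; "torque": the same for the moment, N m; "grip_width": opening from 0.0 (shut) to 1.0 (fully open); "grip_force": force on a finger pad.
Only numpy, scipy, OpenCV 4.12 (cv2) and the standard library are available. Lean on these libraries where they do the work, as an engineer would, in place of code of your own. Each camera call takes 0.05 s, during which the arm holds its last target. There are 200 camera calls.

## Working session

There is one attempt and no reset: what is moved stays moved. The work goes in short steps, Python scripts to look and compute and a shell command to move; the robot and the scene stay as the last step left them, time stands still between calls to the robot, and variables do not carry over. Pictures are saved under pics/ and viewed, at most 14 in all, crops included, and the job is handed in when it is done.

```bash
ls; mkdir -p pics
python3 - <<'E'
from bench import ctrl,get_image
import cv2,numpy as np
for n in("top","scene"):
    d=get_image(n);cv2.imwrite(f"pics/{n}0.png",d["pixels"][:,:,::-1]);print(n,d["fx"],d["fy"],d["cx"],d["cy"]);print(np.array(d["T"]).round(4).tolist())
s=ctrl.get_state();print({k:np.round(v,3).tolist() for k,v in s.items()})
E
```

```text
pics
top 619.078680224006 619.078680224006 326.73352330266823 232.38508052738132
[[0.0166, -0.9874, 0.1573, 0.3003], [-0.9997, -0.0133, 0.0217, -0.0339], [-0.0193, -0.1576, -0.9873, 1.1779], [0.0, 0.0, 0.0, 1.0]]
scene 575.4255001912487 575.4255001912487 317.016115605096 238.74523959821667
[[-0.008, 0.5463, -0.8375, 1.3337], [0.9999, -0.004, -0.0122, -0.0287], [-0.01, -0.8376, -0.5462, 0.5906], [0.0, 0.0, 0.0, 1.0]]
{'time': 0.1, 'joint_positions': [1.206, 0.322, -0.07, 1.452, 0.023, 1.371, -0.057], 'qd': [0.001, -0.002, 0.0, -0.001, -0.0, 0.0, 0.001], 'joint_torque': [0.0, -49.257, -0.406, -31.34, -0.064, 0.039, 0.0], 'position': [0.24, -0.603, 0.222], 'tool_rot': [-3.084, -0.591, 0.001], 'ft_force': [1.313, 0.923, 1.181], 'torque': [0.035, -0.033, -0.033], 'grip_force': 0.0, 'grip_width': 0.998}
```

View pics/top0.png

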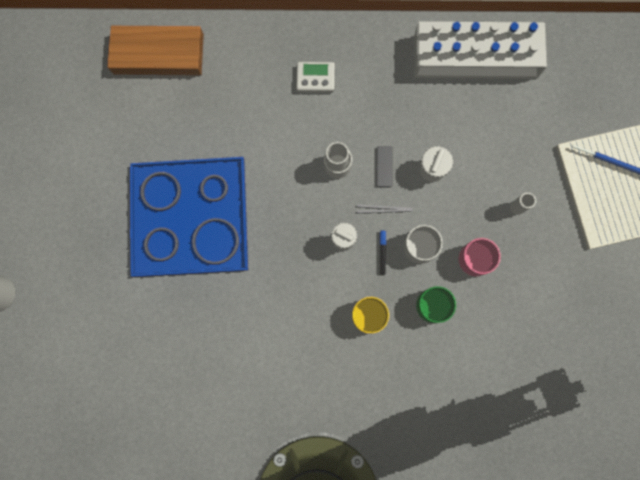

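View pics/scene0.png

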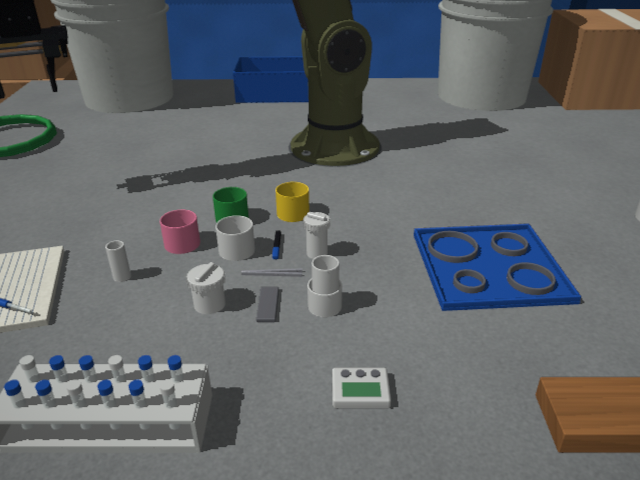

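The top view shows the tray with wells: 54 at (160,191), 30 at (213,188), 42 at (161,244) and 66 at (215,241). It also shows the nested pair at (338,157), cup_66 at (424,243), cup_30 at (527,201), jar_54 at (437,162) and jar_42 at (344,236). I'll enlarge crops for a closer reading.

```bash
cat > h.py <<'E'
import cv2,numpy as np
from bench import ctrl,get_image
def w(d,u,v,z):
    T=np.array(d["T"]);r=T[:3,:3]@[(u-d["cx"])/d["fx"],(v-d["cy"])/d["fy"],1]
    return T[:3,3]+r*(z-T[2,3])/r[2]
def px(d,p):
    T=np.array(d["T"]);c=T[:3,:3].T@(np.array(p)-T[:3,3]);return c[0]/c[2]*d["fx"]+d["cx"],c[1]/c[2]*d["fy"]+d["cy"]
def circ(im,d,x,y,z,D,col,k):
    t=np.linspace(0,2*np.pi,60);P=np.array([px(d,[x+D/2*np.cos(a),y+D/2*np.sin(a),z]) for a in t])
    cv2.polylines(im,[((P+.5)*k).astype(int)],True,col,1)
E
cat > a.py <<'E'
from h import *
d=get_image("top");im=d["pixels"][:,:,::-1]
G={"w54":(160,191,.017,.076),"w30":(213.5,188,.017,.052),"w42":(161,244,.017,.064),"w66":(215.5,241.5,.017,.088),
"c66":(424.5,243,.056,.066),"c42":(338.5,153.5,.086,.042),"c54":(338.5,160,.044,.054),"c30":(528,201,.066,.030),"j54":(437.5,162,.06,.059),"j42":(344.5,236,.074,.047)}
K=4;big=cv2.resize(im,None,fx=K,fy=K,interpolation=cv2.INTER_CUBIC)
for n,(u,v,z,D) in G.items():
    p=w(d,u,v,z);print(n,p.round(4),round(float(np.hypot(*p[:2])),3));circ(big,d,p[0],p[1],z,D,(0,0,255),K)
cv2.imwrite("pics/tray.png",big[150*K:285*K,120*K:260*K]);
b=cv2.resize(big,None,fx=.75,fy=.75,interpolation=cv2.INTER_AREA);cv2.imwrite("pics/cups.png",b[130*3:330*3,310*3:550*3])
E
python3 a.py
```

```text
w54 [0.5618 0.3148 0.017 ] 0.644
w30 [0.569  0.2114 0.017 ] 0.607
w42 [0.4587 0.3068 0.017 ] 0.552
w66 [0.4649 0.2029 0.017 ] 0.507
c66 [ 0.4619 -0.188   0.056 ] 0.499
c42 [ 0.6202 -0.0289  0.086 ] 0.621
c54 [ 0.6198 -0.0289  0.044 ] 0.62
c30 [ 0.5403 -0.3753  0.066 ] 0.658
j54 [ 0.6135 -0.2128  0.06  ] 0.649
j42 [ 0.47   -0.0418  0.074 ] 0.472
```

View pics/tray.png

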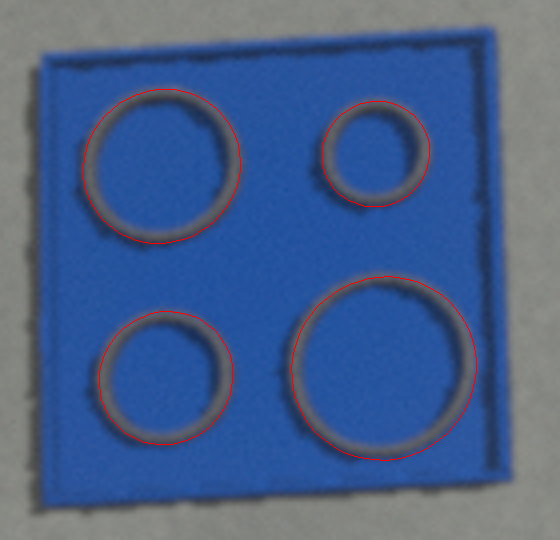

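View pics/cups.png

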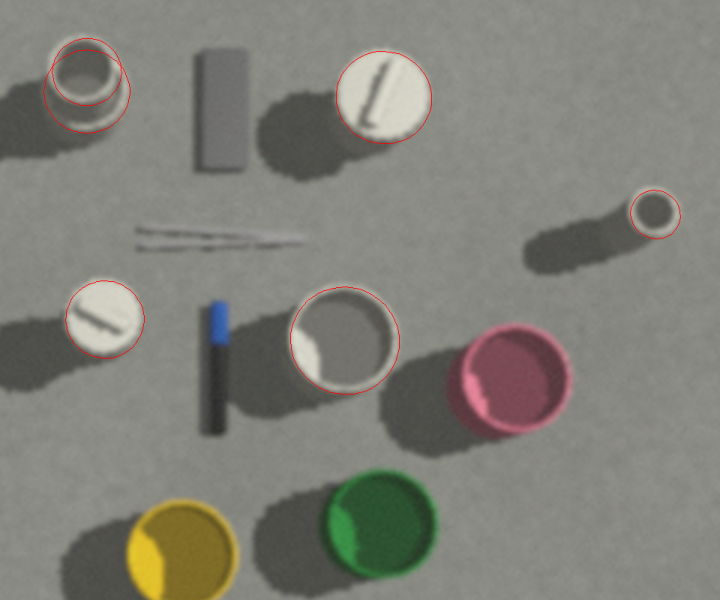

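The fitted circles match the known sizes, and the well pitch comes out at 104 mm. I'll start with cup_66.

```bash
cat > go.py <<'E'
import sys,numpy as np
from bench import ctrl
from scipy.spatial.transform import Rotation as R
def rep(x,y,z,head=None):
    s=ctrl.get_state();Q=R.from_rotvec(s["tool_rot"]);a=0
    h=np.arctan2(*Q.as_matrix()[[1,0],1])
    if head is not None:
        a=-(np.radians(head)-h);a=(a+np.pi/2)%np.pi-np.pi/2;Q=Q*R.from_rotvec([0,0,a])
    print("turn",round(a,3),"then tool mm",(Q.inv().apply(np.array([x,y,z])-s["position"])*1000).round(1),"| head",np.degrees(h).round(1),"q7",round(s["joint_positions"][6],2),"pos",np.round(s["position"],4),"t",s["time"],"w",round(s["grip_width"],3),"gf",round(s["grip_force"],1),"tilt",np.round(Q.as_matrix()[:,2],3))
if __name__=="__main__": rep(*map(float,sys.argv[1:]))
E
python3 go.py .4619 -.188 .2 -45
```

```text
turn -0.407 then tool mm [ 450.6 -137.    22.1] | head -68.3 q7 -0.06 pos [ 0.2402 -0.6035  0.2217] t 0.15 w 0.997 gf 0.0 tilt [-0.001  0.001 -1.   ]
```

```bash
python3 -m crank '[[[0,0,0,-0.1,-1],[0,0,0,-0.1,-1],[0,0,0,-0.1,-1],[0,0,0,-0.107,-1],[32,-10,0,0,-1],[32,-10,0,0,-1],[32,-10,0,0,-1],[32,-10,0,0,-1],[32,-10,0,0,-1],[32,-10,0,0,-1]]]' 15; python3 -m crank '[[[32,-10,0,0,-1],[32,-10,0,0,-1],[32,-10,0,0,-1],[32,-10,0,0,-1],[32,-10,0,0,-1],[32,-10,0,0,-1],[32,-10,0,0,-1],[32,-7,0,0,-1],[0,0,0,0,-1]]]';python3 go.py .4619 -.188 .12 -45
```

```text
time: 0.98
position: [0.334, -0.424, 0.2223]
tool_rot: [-2.902, -1.203, 0.0]
ft_force: [1.1, -0.6, -0.9]
grip_width: 0.999
grip_force: 0.0
time: 1.73
position: [0.4635, -0.1826, 0.2228]
tool_rot: [-2.894, -1.217, -0.005]
ft_force: [0.0, 0.4, 0.7]
grip_width: 1.0
grip_force: 0.0
turn 0.011 then tool mm [ -5.3   2.7 102.8] | head -44.4 q7 -0.45 pos [ 0.4635 -0.1826  0.2228] t 1.7333 w 1.0 gf 0.0 tilt [ 0.002  0.003 -1.   ]
```

```bash
python3 -m crank '[[[-5,3,15,0.011,-1],[0,0,30,0,-1],[0,0,30,0,-1],[0,0,30,0,-1],[0,0,30,0,-1],[0,0,20,0,-1],[0,0,20,0,-1],[0,0,20,0,-1],[0,0,0,0,-1]]]' 15;python3 go.py .4619 -.188 .028 -45
python3 -m crank '[[[0,0,0,0,1],[0,0,0,0,1],[0,0,0,0,1],[0,0,0,0,1],[0,0,0,0,1],[0,0,0,0,1],[0,0,0,0,1],[0,0,0,0,1]]]' 15;python3 go.py .4619 -.188 .2 -45
```

```text
time: 2.48
position: [0.4553, -0.1947, 0.0237]
tool_rot: [-2.903, -1.185, 0.008]
ft_force: [0.1, 0.7, -0.2]
grip_width: 1.002
grip_force: 0.0
turn -0.011 then tool mm [ 9.4 -0.1 -4.3] | head -45.6 q7 -0.55 pos [ 0.4553 -0.1947  0.0237] t 2.4833 w 1.002 gf 0.0 tilt [-0.007  0.004 -1.   ]
time: 3.15
position: [0.4595, -0.1962, 0.0288]
tool_rot: [2.907, 1.186, 0.001]
ft_force: [-1.2, 0.4, 6.1]
grip_width: 0.753
grip_force: 14.8
turn -0.011 then tool mm [   7.6   -3.8 -171.2] | head -45.6 q7 -0.55 pos [ 0.4595 -0.1962  0.0288] t 3.15 w 0.753 gf 14.8 tilt [ 0.001 -0.001 -1.   ]
```

```bash
python3 -m crank '[[[0,0,0,0,-1],[0,0,0,0,-1],[0,0,0,0,-1],[0,0,0,0,-1],[7,0,0,0,-1],[0,0,0,0,-1],[0,0,0,0,-1]]]' 15;python3 go.py .4619 -.188 .028 -45
python3 -m crank '[[[0,0,0,0,1],[0,0,0,0,1],[0,0,0,0,1],[0,0,0,0,1],[0,0,0,0,1],[0,0,0,0,1],[0,0,0,0,1]]]' 15;python3 go.py .4619 -.188 .2 -45
```

```text
time: 3.73
position: [0.4641, -0.1904, 0.0275]
tool_rot: [-2.908, -1.188, -0.0]
ft_force: [-0.3, 0.4, 0.3]
grip_width: 0.996
grip_force: 0.0
turn -0.009 then tool mm [ 0.1 -3.2 -0.5] | head -45.5 q7 -0.57 pos [ 0.4641 -0.1904  0.0275] t 3.7333 w 0.996 gf 0.0 tilt [ 0.  0. -1.]
time: 4.32
position: [0.4636, -0.1911, 0.0275]
tool_rot: [2.909, 1.187, -0.0]
ft_force: [0.1, -0.3, -0.3]
grip_width: 0.761
grip_force: 15.0
turn -0.011 then tool mm [   0.9   -3.4 -172.5] | head -45.6 q7 -0.57 pos [ 0.4636 -0.1911  0.0275] t 4.3167 w 0.761 gf 15.0 tilt [-0. -0. -1.]
```

```bash
python3 -m crank '[[[0,0,-10,0,1],[0,0,-20,0,1],[0,0,-30,0,1],[0,0,-30,0,1],[0,0,-30,0,1],[0,0,-20,0,1],[0,0,0,0,1],[0,0,0,0,1]]]' 15;python3 go.py .4649 .2029 .16 -45
```

```text
time: 4.98
position: [0.4645, -0.1912, 0.1692]
tool_rot: [2.906, 1.186, 0.003]
ft_force: [-0.7, 0.5, -0.9]
grip_width: 0.761
grip_force: 15.0
turn -0.011 then tool mm [ 279.  -278.4    8.5] | head -45.6 q7 -0.48 pos [ 0.4645 -0.1912  0.1692] t 4.9833 w 0.761 gf 15.0 tilt [ 0.003 -0.002 -1.   ]
```

```bash
python3 -m crank '[[[12,-12,0,0,1],[22,-22,0,0,1],[24,-24,0,0,1],[24,-24,0,0,1],[24,-24,0,0,1],[24,-24,0,0,1],[24,-24,0,0,1],[24,-24,0,0,1],[24,-24,0,0,1],[24,-24,0,0,1]]]' 15;python3 -m crank '[[[24,-24,0,0,1],[18,-18,0,0,1],[11,-11,0,0,1],[0,0,0,0,1],[0,0,0,0,1],[0,0,0,0,1],[0,0,0,0,1]]]' 15;python3 go.py .4649 .2029 .0345
```

```text
time: 5.82
position: [0.4656, 0.1299, 0.1662]
tool_rot: [-2.909, -1.187, 0.004]
ft_force: [0.1, -0.7, 0.1]
grip_width: 0.761
grip_force: 15.0
time: 6.4
position: [0.4678, 0.2017, 0.1668]
tool_rot: [2.91, 1.183, -0.002]
ft_force: [0.8, -0.4, -1.0]
grip_width: 0.764
grip_force: 15.0
turn 0 then tool mm [ -1.   -3.  132.3] | head -45.7 q7 -1.34 pos [0.4678 0.2017 0.1668] t 6.4 w 0.764 gf 15.0 tilt [-0.001 -0.001 -1.   ]
```

```bash
python3 -m crank '[[[-1,-3,15,0,1],[0,0,30,0,1],[0,0,30,0,1],[0,0,20,0,1],[0,0,15,0,1],[0,0,10,0,1],[0,0,8,0,1],[0,0,4,0,1],[0,0,0,0,1],[0,0,0,0,1]]]' 15;python3 go.py .4649 .2029 .0325;python3 - <<'E'
from h import *
d=get_image("scene");cv2.imwrite("pics/s1.png",cv2.resize(d["pixels"][190:330,390:600,::-1],None,fx=3.5,fy=3.5))
E
```

```text
time: 7.23
position: [0.4656, 0.2051, 0.0361]
tool_rot: [2.909, 1.186, 0.002]
ft_force: [0.5, -0.1, -0.1]
grip_width: 0.766
grip_force: 15.0
turn 0 then tool mm [-2.   1.   3.6] | head -45.6 q7 -1.48 pos [0.4656 0.2051 0.0361] t 7.2333 w 0.766 gf 15.0 tilt [ 0.001  0.    -1.   ]
```

View pics/s1.png

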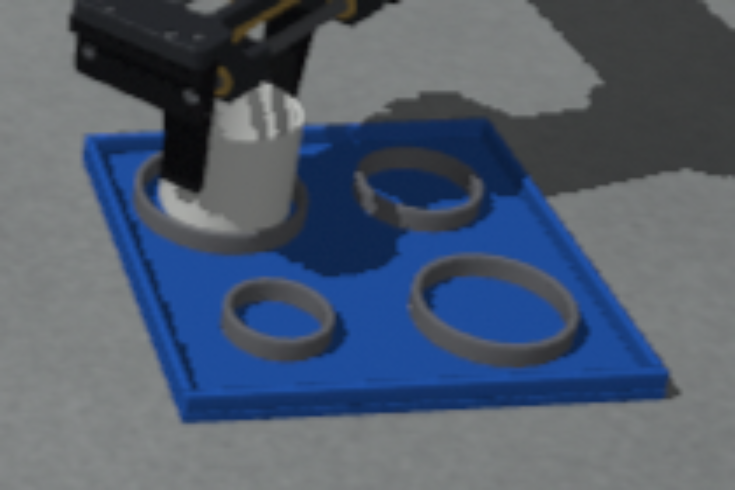

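The cup hangs over the big ring's bore at about (250,190) in the crop, clear of the ring walls. I'll lower it the last 3 mm, release, and go up.

```bash
python3 -m crank '[[[-1,1,3,0,1],[0,0,0,0,1],[0,0,0,0,1],[0,0,0,0,-1],[0,0,0,0,-1],[0,0,0,0,-1],[0,0,0,0,-1],[0,0,0,0,-1]]]' 15;python3 -m crank '[[[0,0,-15,0,-1],[0,0,-30,0,-1],[0,0,-30,0,-1],[0,0,-30,0,-1],[0,0,-30,0,-1],[0,0,-30,0,-1],[0,0,0,0,-1],[0,0,0,0,-1]]]';python3 go.py .5403 -.3753 .2 -35
```

```text
time: 7.95
position: [0.4651, 0.2036, 0.0326]
tool_rot: [2.909, 1.187, 0.0]
ft_force: [-0.5, 0.0, 0.3]
grip_width: 0.978
grip_force: 0.0
time: 8.62
position: [0.4662, 0.2041, 0.1993]
tool_rot: [2.908, 1.186, 0.006]
ft_force: [-0.4, -1.5, -1.3]
grip_width: 0.997
grip_force: 0.0
turn -0.185 then tool mm [-432.1  393.    -0.5] | head -45.6 q7 -1.32 pos [0.4662 0.2041 0.1993] t 8.6167 w 0.997 gf 0.0 tilt [ 0.004  0.    -1.   ]
```

```bash
python3 go.py .6202 -.0289 .15
```

```text
turn 0 then tool mm [-53.  274.1  49.8] | head -45.6 q7 -1.32 pos [0.4662 0.2041 0.1993] t 8.6167 w 0.997 gf 0.0 tilt [ 0.004  0.    -1.   ]
```

```bash
python3 -m crank '[[[-3,14,0,0,-1],[-6,30,0,0,-1],[-6,30,0,0,-1],[-6,30,0,0,-1],[-6,30,0,0,-1],[-6,30,5,0,-1],[-6,30,10,0,-1],[-6,30,10,0,-1],[-5,30,10,0,-1],[-3,20,15,0,-1]]]' 15;python3 -m crank '[[[0,0,0,0,-1],[0,0,0,0,-1],[0,0,0,0,-1],[0,0,0,0,-1]]]';python3 go.py .6202 -.0289 .053
```

```text
time: 9.45
position: [0.6196, -0.0346, 0.145]
tool_rot: [2.91, 1.181, -0.004]
ft_force: [0.7, -0.4, 0.5]
grip_width: 0.999
grip_force: 0.0
time: 9.78
position: [0.6184, -0.0277, 0.1475]
tool_rot: [-2.907, -1.19, 0.0]
ft_force: [-0.2, -0.2, 0.8]
grip_width: 1.0
grip_force: 0.0
turn 0 then tool mm [ 0.5  2.2 94.5] | head -45.5 q7 -0.98 pos [ 0.6184 -0.0277  0.1475] t 9.7833 w 1.0 gf 0.0 tilt [-0.  0. -1.]
```

```bash
python3 -m crank '[[[0,2,15,0,-1],[0,0,25,0,-1],[0,0,25,0,-1],[0,0,15,0,-1],[0,0,14,0,-1],[0,0,0,0,-1],[0,0,0,0,-1],[0,0,0,0,-1]]]' 15;python3 go.py .6202 -.0289 .053
python3 -m crank '[[[0,0,0,0,1],[0,0,0,0,1],[0,0,0,0,1],[0,0,0,0,1],[0,0,0,0,1],[0,0,0,0,1],[0,0,0,0,1],[0,0,0,0,1],[0,0,0,0,1]]]' 12;python3 go.py .6202 -.0289 .16
```

```text
time: 10.45
position: [0.6212, -0.0302, 0.055]
tool_rot: [2.907, 1.187, 0.003]
ft_force: [0.3, 0.1, 0.3]
grip_width: 1.001
grip_force: 0.0
turn 0 then tool mm [ 0.2 -1.6  2. ] | head -45.6 q7 -1.03 pos [ 0.6212 -0.0302  0.055 ] t 10.45 w 1.001 gf 0.0 tilt [ 0.002 -0.    -1.   ]
time: 11.2
position: [0.6202, -0.0307, 0.0535]
tool_rot: [-2.909, -1.187, 0.0]
ft_force: [0.1, -0.7, -0.3]
grip_width: 0.472
grip_force: 11.9
turn 0 then tool mm [   1.2   -1.3 -106.5] | head -45.6 q7 -1.03 pos [ 0.6202 -0.0307  0.0535] t 11.2 w 0.472 gf 11.9 tilt [-0. -0. -1.]
```

```bash
python3 -m crank '[[[0,0,-6,0,1],[0,0,-12,0,1],[0,0,-15,0,1],[0,0,-15,0,1],[0,0,-15,0,1],[0,0,-25,0,1],[0,0,-30,0,1],[0,0,-12,0,1],[0,0,0,0,1],[0,0,0,0,1]]]' 15;python3 go.py .4587 .3068 .18;python3 - <<'E'
from h import *
d=get_image("scene");cv2.imwrite("pics/s2.png",cv2.resize(d["pixels"][180:340,240:440,::-1],None,fx=3,fy=3))
E
```

```text
time: 12.03
position: [0.6206, -0.0307, 0.1843]
tool_rot: [2.908, 1.186, 0.002]
ft_force: [-0.1, 0.2, -0.7]
grip_width: 0.473
grip_force: 14.9
turn 0 then tool mm [ 120.4 -354.4    3.9] | head -45.6 q7 -0.96 pos [ 0.6206 -0.0307  0.1843] t 12.0333 w 0.473 gf 14.9 tilt [ 0.002 -0.001 -1.   ]
```

View pics/s2.png

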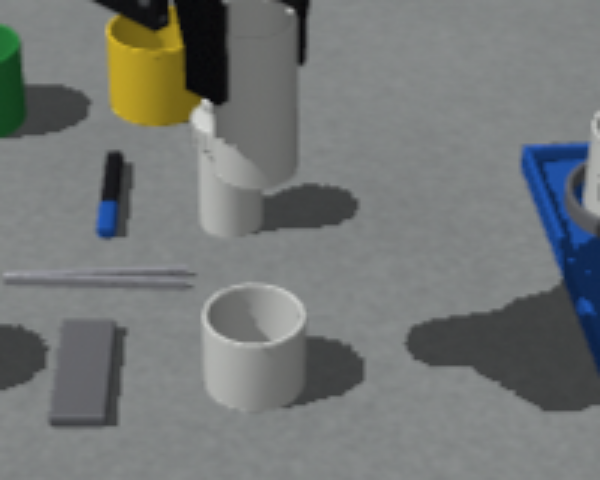

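Cup_42 hangs clear at (257,100) in the crop, and cup_54 is still standing at (255,345). I'll take it to well_42.

```bash
python3 -m crank '[[[5,-15,0,0,1],[9,-27,0,0,1],[10,-30,0,0,1],[10,-30,0,0,1],[10,-30,0,0,1],[10,-30,0,0,1],[10,-30,0,0,1],[10,-30,0,0,1],[10,-30,0,0,1],[10,-30,0,0,1]]]' 15;python3 -m crank '[[[10,-30,0,0,1],[9,-27,0,0,1],[5,-15,0,0,1],[0,0,0,0,1],[0,0,0,0,1],[0,0,0,0,1],[0,0,0,0,1]]]' 15;python3 go.py .4587 .3068 .0565
```

```text
time: 12.92
position: [0.4873, 0.2382, 0.182]
tool_rot: [-2.908, -1.188, 0.004]
ft_force: [-0.3, -0.2, -0.4]
grip_width: 0.473
grip_force: 14.9
time: 13.5
position: [0.4573, 0.3032, 0.1828]
tool_rot: [2.909, 1.183, -0.002]
ft_force: [0.6, -0.3, 0.3]
grip_width: 0.476
grip_force: 14.9
turn 0 then tool mm [  3.7  -1.7 126.3] | head -45.7 q7 -1.58 pos [0.4573 0.3032 0.1828] t 13.5 w 0.476 gf 14.9 tilt [-0.001 -0.001 -1.   ]
```

```bash
python3 -m crank '[[[3,-2,15,0,1],[0,0,30,0,1],[0,0,30,0,1],[0,0,20,0,1],[0,0,12,0,1],[0,0,10,0,1],[0,0,7,0,1],[0,0,0,0,1],[0,0,0,0,1],[0,0,0,0,1]]]' 15;python3 go.py .4587 .3068 .0545
```

```text
time: 14.33
position: [0.4585, 0.3089, 0.0607]
tool_rot: [-2.909, -1.187, -0.003]
ft_force: [0.5, 0.4, -0.4]
grip_width: 0.47
grip_force: 14.9
turn 0 then tool mm [-1.3  1.6  6.2] | head -45.6 q7 -1.69 pos [0.4585 0.3089 0.0607] t 14.3333 w 0.47 gf 14.9 tilt [ 0.002  0.001 -1.   ]
```

```bash
python3 -m crank '[[[-1,1,4,0,1],[0,0,2,0,1],[0,0,0,0,1],[0,0,0,0,1],[0,0,0,0,-1],[0,0,0,0,-1],[0,0,0,0,-1],[0,0,0,0,-1],[0,0,0,0,-1]]]' 15;python3 -m crank '[[[0,0,-15,0,-1],[0,0,-30,0,-1],[0,0,-30,0,-1],[0,0,-30,0,-1],[0,0,-25,0,-1],[0,0,0,0,-1],[0,0,0,0,-1],[0,0,0,0,-1]]]';python3 go.py .5403 -.3753 .19 -35
python3 - <<'E'
from h import *
d=get_image("top");im=d["pixels"][:,:,::-1];K=3
big=cv2.resize(im,None,fx=K,fy=K,interpolation=cv2.INTER_CUBIC)
cv2.imwrite("pics/t2.png",big[130*K:290*K,120*K:370*K])
E
```

```text
time: 15.08
position: [0.4576, 0.3068, 0.0533]
tool_rot: [2.909, 1.187, -0.001]
ft_force: [-1.1, 0.1, -0.4]
grip_width: 0.767
grip_force: 0.0
time: 15.75
position: [0.4573, 0.3064, 0.1827]
tool_rot: [2.908, 1.186, -0.002]
ft_force: [-0.3, -0.6, -0.3]
grip_width: 1.0
grip_force: 0.0
turn -0.185 then tool mm [-510.8  459.    -6.7] | head -45.6 q7 -1.59 pos [0.4573 0.3064 0.1827] t 15.75 w 1.0 gf 0.0 tilt [-0.001 -0.001 -1.   ]
```

View pics/t2.png

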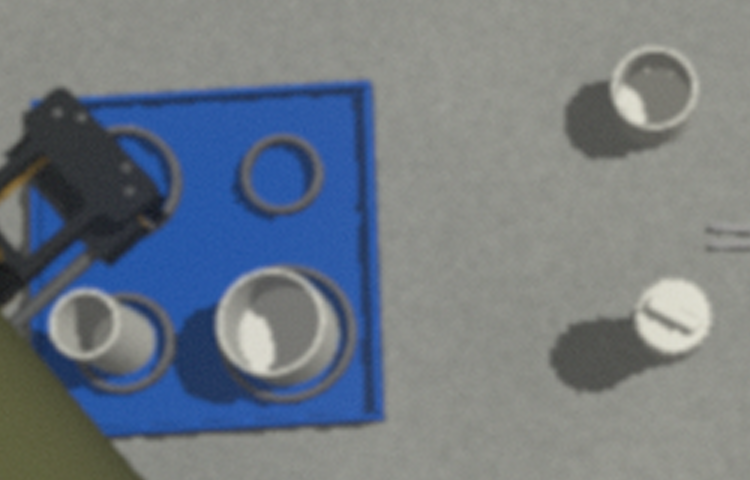

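Both placed cups stand inside their rings. Cup_54's rim is at (338,159.5) in the full picture, so it has not moved. It goes next.

```bash
python3 go.py .6205 -.0287 .12
```

```text
turn 0 then tool mm [-117.3  353.7   62.3] | head -45.6 q7 -1.59 pos [0.457  0.3062 0.1822] t 15.8 w 1.005 gf 0.0 tilt [-0.002 -0.001 -1.   ]
```

```bash
python3 -m crank '[[[-5,14,0,0,-1],[-9,27,0,0,-1],[-11,33,0,0,-1],[-11,33,0,0,-1],[-11,33,0,0,-1],[-11,33,0,0,-1],[-11,33,0,0,-1],[-11,33,0,0,-1],[-11,33,10,0,-1],[-11,33,10,0,-1]]]' 15;python3 -m crank '[[[-10,32,20,0,-1],[-5,16,20,0,-1],[0,0,0,0,-1],[0,0,0,0,-1],[0,0,0,0,-1],[0,0,0,0,-1]]]';python3 go.py .6205 -.0287 .024
```

```text
time: 16.63
position: [0.5982, 0.0159, 0.1621]
tool_rot: [-2.908, -1.187, 0.002]
ft_force: [0.0, 0.0, -0.6]
grip_width: 1.001
grip_force: 0.0
time: 17.13
position: [0.621, -0.0247, 0.1243]
tool_rot: [-2.907, -1.191, -0.002]
ft_force: [-0.4, -0.2, 1.0]
grip_width: 1.006
grip_force: 0.0
turn 0 then tool mm [ -3.3   2.5 100.3] | head -45.4 q7 -1.0 pos [ 0.621  -0.0247  0.1243] t 17.1333 w 1.006 gf 0.0 tilt [ 0.001  0.001 -1.   ]
```

```bash
python3 -m crank '[[[-2,2,15,0,-1],[0,0,25,0,-1],[0,0,25,0,-1],[0,0,15,0,-1],[0,0,12,0,-1],[0,0,6,0,-1],[0,0,0,0,-1],[0,0,0,0,-1],[0,0,0,0,-1]]]' 15;python3 go.py .6205 -.0287 .024
python3 -m crank '[[[0,0,0,0,1],[0,0,0,0,1],[0,0,0,0,1],[0,0,0,0,1],[0,0,0,0,1],[0,0,0,0,1],[0,0,0,0,1],[0,0,0,0,1],[0,0,0,0,1]]]' 15;python3 go.py .6205 -.0287 .16
```

```text
time: 17.88
position: [0.6221, -0.0298, 0.0269]
tool_rot: [2.908, 1.187, 0.003]
ft_force: [-0.0, 0.5, -0.2]
grip_width: 1.0
grip_force: 0.0
turn 0 then tool mm [-0.4 -1.9  2.9] | head -45.6 q7 -1.05 pos [ 0.6221 -0.0298  0.0269] t 17.8833 w 1.0 gf 0.0 tilt [ 0.002 -0.    -1.   ]
time: 18.63
position: [0.6209, -0.03, 0.0256]
tool_rot: [2.909, 1.187, -0.0]
ft_force: [-0.2, -0.0, 0.4]
grip_width: 0.623
grip_force: 15.0
turn 0 then tool mm [   0.6   -1.2 -134.4] | head -45.6 q7 -1.05 pos [ 0.6209 -0.03    0.0256] t 18.6333 w 0.623 gf 15.0 tilt [-0. -0. -1.]
```

```bash
python3 -m crank '[[[0,0,-10,0,1],[0,0,-20,0,1],[0,0,-30,0,1],[0,0,-30,0,1],[0,0,-30,0,1],[0,0,-14,0,1],[0,0,0,0,1],[0,0,0,0,1],[0,0,0,0,1]]]' 15;python3 go.py .5618 .3148 .16
```

```text
time: 19.38
position: [0.6199, -0.0302, 0.1578]
tool_rot: [-2.908, -1.186, 0.004]
ft_force: [-1.2, -0.4, -0.7]
grip_width: 0.62
grip_force: 15.0
turn 0 then tool mm [ 199.9 -287.2   -2.1] | head -45.6 q7 -0.98 pos [ 0.6199 -0.0302  0.1578] t 19.3833 w 0.62 gf 15.0 tilt [-0.003 -0.    -1.   ]
```

```bash
python3 -m crank '[[[8,-12,0,0,1],[16,-23,0,0,1],[18,-26,0,0,1],[18,-26,0,0,1],[18,-26,0,0,1],[18,-26,0,0,1],[18,-26,0,0,1],[18,-26,0,0,1],[18,-26,0,0,1],[18,-26,0,0,1]]]' 15;python3 -m crank '[[[16,-23,0,0,1],[12,-15,0,0,1],[4,-6,0,0,1],[0,0,0,0,1],[0,0,0,0,1],[0,0,0,0,1],[0,0,0,0,1]]]' 15;python3 go.py .5618 .3148 .0325
```

```text
time: 20.22
position: [0.5689, 0.2634, 0.1578]
tool_rot: [-2.908, -1.188, 0.005]
ft_force: [0.2, -0.2, 0.3]
grip_width: 0.622
grip_force: 15.0
time: 20.8
position: [0.564, 0.3127, 0.1591]
tool_rot: [2.909, 1.182, -0.001]
ft_force: [0.4, -0.2, -0.3]
grip_width: 0.619
grip_force: 15.0
turn 0 then tool mm [ 1.000e-01 -3.100e+00  1.266e+02] | head -45.8 q7 -1.59 pos [0.564  0.3127 0.1591] t 20.8 w 0.619 gf 15.0 tilt [-0.    -0.002 -1.   ]
```

```bash
python3 -m crank '[[[0,-2,15,0,1],[0,0,30,0,1],[0,0,30,0,1],[0,0,20,0,1],[0,0,12,0,1],[0,0,10,0,1],[0,0,6,0,1],[0,0,0,0,1],[0,0,0,0,1],[0,0,0,0,1]]]' 15;python3 go.py .5618 .3148 .0305
```

```text
time: 21.63
position: [0.5625, 0.317, 0.0379]
tool_rot: [-2.909, -1.187, -0.003]
ft_force: [-0.1, -0.2, -0.7]
grip_width: 0.618
grip_force: 15.0
turn 0 then tool mm [-2.1  1.1  7.4] | head -45.6 q7 -1.65 pos [0.5625 0.317  0.0379] t 21.6333 w 0.618 gf 15.0 tilt [ 0.002  0.001 -1.   ]
```

```bash
python3 -m crank '[[[-1,1,5,0,1],[0,0,2,0,1],[0,0,0,0,1],[0,0,0,0,1],[0,0,0,0,-1],[0,0,0,0,-1],[0,0,0,0,-1],[0,0,0,0,-1],[0,0,0,0,-1]]]' 15;python3 -m crank '[[[0,0,-15,0,-1],[0,0,-30,0,-1],[0,0,-30,0,-1],[0,0,-30,0,-1],[0,0,-30,0,-1],[0,0,-30,0,-1],[0,0,0,0,-1],[0,0,0,0,-1],[0,0,0,0,-1]]]';python3 go.py .5403 -.3753 .19
```

```text
time: 22.38
position: [0.5614, 0.3149, 0.0291]
tool_rot: [-2.909, -1.187, 0.001]
ft_force: [0.3, 1.0, -1.0]
grip_width: 0.912
grip_force: 0.0
time: 23.13
position: [0.5615, 0.315, 0.1949]
tool_rot: [2.908, 1.187, 0.0]
ft_force: [-0.1, -0.7, -0.9]
grip_width: 1.0
grip_force: 0.0
turn 0 then tool mm [-498.1  478.3    5.1] | head -45.6 q7 -1.57 pos [0.5615 0.315  0.1949] t 23.1333 w 1.0 gf 0.0 tilt [ 0. -0. -1.]
```

```bash
python3 -m crank '[[[-12,12,0,0,-1],[-22,20,0,0,-1],[-26,25,0,0,-1],[-26,25,0,0,-1],[-26,25,0,0,-1],[-26,25,0,0,-1],[-26,25,0,0,-1],[-26,25,0,0,-1],[-26,25,0,0,-1],[-26,25,0,0,-1]]]' 12;python3 -m crank '[[[-26,25,0,0,-1],[-26,25,0,0,-1],[-26,25,0,0,-1],[-26,25,0,0,-1],[-26,25,0,0,-1],[-26,25,0,0,-1],[-26,25,0,0,-1],[-26,25,0,0,-1],[-22,20,0,0,-1],[-12,12,0,0,-1]]]';python3 -m crank '[[[0,0,0,0,-1],[0,0,0,0,-1],[0,0,0,0,-1],[0,0,0,0,-1]]]';python3 go.py .5403 -.3753 .036
```

```text
time: 23.97
position: [0.5497, -0.022, 0.1933]
tool_rot: [-2.908, -1.186, 0.004]
ft_force: [0.5, -0.4, -0.8]
grip_width: 1.002
grip_force: 0.0
time: 24.8
position: [0.5378, -0.3598, 0.1924]
tool_rot: [-2.911, -1.179, 0.005]
ft_force: [-0.1, -1.1, -0.8]
grip_width: 0.998
grip_force: 0.0
time: 25.13
position: [0.5413, -0.3523, 0.1945]
tool_rot: [-2.906, -1.192, -0.001]
ft_force: [-0.0, -0.2, -0.2]
grip_width: 1.003
grip_force: 0.0
turn 0 then tool mm [-17.   15.8 158.5] | head -45.4 q7 -0.39 pos [ 0.5413 -0.3523  0.1945] t 25.1333 w 1.003 gf 0.0 tilt [ 0.     0.001 -1.   ]
```

```bash
python3 -m crank '[[[-9,8,0,0,-1],[-8,8,10,0,-1],[0,0,25,0,-1],[0,0,25,0,-1],[0,0,20,0,-1],[0,0,0,0,-1],[0,0,0,0,-1],[0,0,0,0,-1],[0,0,0,0,-1]]]' 12;python3 go.py .5403 -.3753 .036
```

```text
time: 25.88
position: [0.5405, -0.3793, 0.1164]
tool_rot: [2.906, 1.186, 0.002]
ft_force: [-0.1, -0.0, 0.1]
grip_width: 0.998
grip_force: 0.0
turn 0 then tool mm [ 2.6 -3.3 80.4] | head -45.6 q7 -0.38 pos [ 0.5405 -0.3793  0.1164] t 25.8833 w 0.998 gf 0.0 tilt [ 0.002 -0.002 -1.   ]
```

```bash
python3 -m crank '[[[2,-2,15,0,-1],[0,0,25,0,-1],[0,0,20,0,-1],[0,0,12,0,-1],[0,0,8,0,-1],[0,0,0,0,-1],[0,0,0,0,-1],[0,0,0,0,-1]]]' 12;python3 go.py .5403 -.3753 .036
python3 -m crank '[[[0,0,0,0,1],[0,0,0,0,1],[0,0,0,0,1],[0,0,0,0,1],[0,0,0,0,1],[0,0,0,0,1],[0,0,0,0,1],[0,0,0,0,1],[0,0,0,0,1],[0,0,0,0,1]]]' 10;python3 go.py .5403 -.3753 .18
```

```text
time: 26.55
position: [0.5406, -0.3762, 0.0362]
tool_rot: [2.907, 1.186, 0.002]
ft_force: [0.9, -0.1, -0.2]
grip_width: 1.001
grip_force: 0.0
turn 0 then tool mm [ 0.4 -0.9  0.2] | head -45.6 q7 -0.42 pos [ 0.5406 -0.3762  0.0362] t 26.55 w 1.001 gf 0.0 tilt [ 0.002 -0.002 -1.   ]
time: 27.38
position: [0.5395, -0.3756, 0.0345]
tool_rot: [2.909, 1.187, -0.0]
ft_force: [0.2, -0.0, -0.3]
grip_width: 0.334
grip_force: 9.9
turn 0 then tool mm [   0.8    0.3 -145.5] | head -45.6 q7 -0.42 pos [ 0.5395 -0.3756  0.0345] t 27.3833 w 0.334 gf 9.9 tilt [ 0. -0. -1.]
```

```bash
python3 -m crank '[[[0,0,-10,0,1],[0,0,-20,0,1],[0,0,-30,0,1],[0,0,-30,0,1],[0,0,-30,0,1],[0,0,-25,0,1],[0,0,0,0,1],[0,0,0,0,1],[0,0,0,0,1]]]' 15;python3 go.py .569 .2114 .18
```

```text
time: 28.13
position: [0.5392, -0.3755, 0.1795]
tool_rot: [-2.909, -1.187, 0.001]
ft_force: [0.6, -0.2, -0.8]
grip_width: 0.332
grip_force: 15.0
turn 0 then tool mm [ 431.9 -398.5   -0.5] | head -45.6 q7 -0.37 pos [ 0.5392 -0.3755  0.1795] t 28.1333 w 0.332 gf 15.0 tilt [-0. -0. -1.]
```

```bash
python3 -m crank '[[[12,-11,0,0,1],[20,-18,0,0,1],[25,-23,0,0,1],[25,-23,0,0,1],[25,-23,0,0,1],[25,-23,0,0,1],[25,-23,0,0,1],[25,-23,0,0,1],[25,-23,0,0,1],[25,-23,0,0,1]]]' 15;python3 -m crank '[[[25,-23,0,0,1],[25,-23,0,0,1],[25,-23,0,0,1],[25,-23,0,0,1],[25,-23,0,0,1],[25,-23,0,0,1],[20,-20,0,0,1],[16,-14,0,0,1],[10,-10,0,0,1],[4,-3,0,0,1]]]' 15;python3 -m crank '[[[0,0,0,0,1],[0,0,0,0,1],[0,0,0,0,1],[0,0,0,0,1],[0,0,0,0,1]]]' 15;python3 go.py .569 .2114 .0415
```

```text
time: 28.97
position: [0.5546, -0.0581, 0.1782]
tool_rot: [-2.907, -1.188, 0.004]
ft_force: [1.1, -0.6, -0.5]
grip_width: 0.332
grip_force: 15.0
time: 29.8
position: [0.5669, 0.2155, 0.1783]
tool_rot: [-2.903, -1.195, 0.004]
ft_force: [-0.2, -0.6, -0.9]
grip_width: 0.33
grip_force: 15.0
time: 30.22
position: [0.5701, 0.2095, 0.1795]
tool_rot: [2.909, 1.184, -0.0]
ft_force: [-0.5, -0.5, 0.1]
grip_width: 0.332
grip_force: 14.9
turn 0 then tool mm [  0.6  -2.1 138. ] | head -45.7 q7 -1.39 pos [0.5701 0.2095 0.1795] t 30.2167 w 0.332 gf 14.9 tilt [ 0.    -0.001 -1.   ]
```

```bash
python3 -m crank '[[[0,-2,15,0,1],[0,0,30,0,1],[0,0,30,0,1],[0,0,20,0,1],[0,0,15,0,1],[0,0,12,0,1],[0,0,10,0,1],[0,0,0,0,1],[0,0,0,0,1],[0,0,0,0,1]]]' 15;python3 go.py .569 .2114 .0395
```

```text
time: 31.05
position: [0.5692, 0.2129, 0.0487]
tool_rot: [2.909, 1.187, 0.003]
ft_force: [0.1, 0.5, 0.5]
grip_width: 0.332
grip_force: 14.9
turn 0 then tool mm [-1.2  0.9  9.2] | head -45.6 q7 -1.47 pos [0.5692 0.2129 0.0487] t 31.05 w 0.332 gf 14.9 tilt [ 0.002  0.001 -1.   ]
```

```bash
python3 -m crank '[[[-1,1,5,0,1],[0,0,3,0,1],[0,0,1,0,1],[0,0,0,0,1],[0,0,0,0,1],[0,0,0,0,-1],[0,0,0,0,-1],[0,0,0,0,-1],[0,0,0,0,-1],[0,0,0,0,-1]]]' 15;python3 -m crank '[[[0,0,0,0,-1],[0,0,0,0,-1],[0,0,-15,0,-1],[0,0,-30,0,-1],[0,0,-30,0,-1],[0,0,-30,0,-1],[0,0,-30,0,-1],[0,0,0,0,-1]]]';python3 -m crank '[[[-10,10,0,0,-1],[-20,20,0,0,-1],[-24,24,0,0,-1],[-24,24,0,0,-1],[-24,24,0,0,-1],[-24,24,0,0,-1],[-24,24,0,0,-1],[-20,20,0,0,-1],[-10,10,0,0,-1],[0,0,0,0,-1]]]'
python3 - <<'E'
from h import *
d=get_image("top");im=d["pixels"][:,:,::-1];K=3
big=cv2.resize(im,None,fx=K,fy=K,interpolation=cv2.INTER_CUBIC)
cv2.imwrite("pics/t3.png",big[130*K:290*K,120*K:370*K])
d=get_image("scene");cv2.imwrite("pics/s3.png",cv2.resize(d["pixels"][170:330,160:600,::-1],None,fx=1.8,fy=1.8))
E
```

```text
time: 31.88
position: [0.5679, 0.2112, 0.0382]
tool_rot: [-2.908, -1.187, 0.001]
ft_force: [-0.6, -0.2, -0.2]
grip_width: 0.626
grip_force: 0.0
time: 32.55
position: [0.5716, 0.2133, 0.1815]
tool_rot: [2.908, 1.187, 0.018]
ft_force: [0.9, 1.0, 0.8]
grip_width: 0.992
grip_force: 0.0
time: 33.38
position: [0.5655, -0.0489, 0.1739]
tool_rot: [2.911, 1.175, -0.001]
ft_force: [0.6, -1.0, 0.6]
grip_width: 1.0
grip_force: 0.0
```

View pics/t3.png

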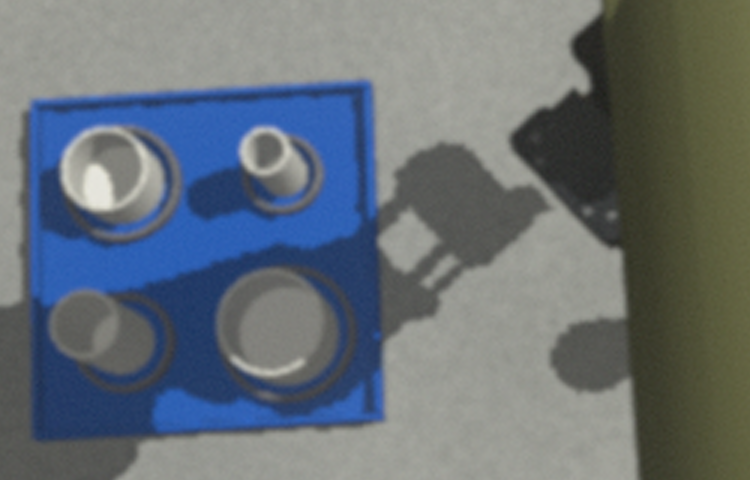

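View pics/s3.png

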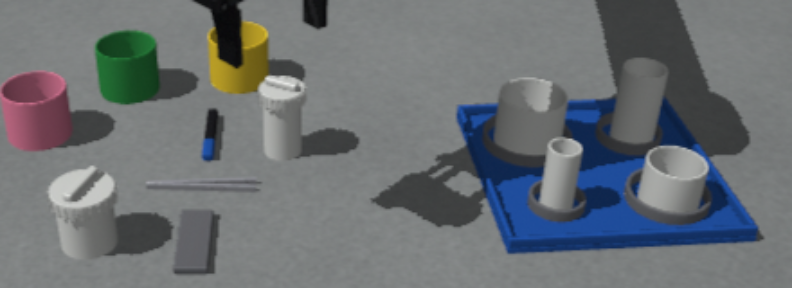

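All four cups stand upright in their rings, with rims at about (105,169), (265,152), (84,325) and (271,322) in the top crop, and both jars are untouched. I'll check the offsets numerically, then hand in.

```bash
python3 -m crank '[[[0,0,0,0,-1],[0,0,0,0,-1],[0,0,0,0,-1],[0,0,0,0,-1],[0,0,0,0,-1],[0,0,0,0,-1]]]'
python3 - <<'E'
from h import *
from bench import job
d=get_image("top");m=0
for u,v,z,x,y in[(265,152,.071,.569,.2114),(104,169,.049,.5618,.3148),(84,325,.087,.4587,.3068),(271,322,.061,.4649,.2029)]:
    p=w(d,u/3+120,v/3+130,z);e=np.hypot(p[0]-x,p[1]-y)*1000;m=max(m,e);print(e.round(1))
if m<8: print(job.close_job())
E
```

```text
time: 33.98
position: [0.5657, -0.0431, 0.1735]
tool_rot: [2.908, 1.188, -0.0]
ft_force: [0.4, 0.6, -0.4]
grip_width: 0.998
grip_force: 0.0
1.7
2.0
3.5
1.6
the job is handed in; nothing more can be done
None
```

All four cups stand upright in their own rings (1.6–3.5 mm off centre as measured from the top camera), both capped jars look undisturbed, and the job was handed in at about 34 s; no verdict was returned.

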